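# Clear the sorting board and present the agate ball

### The arm

A 6-joint arm with a two-finger parallel gripper is mounted at the origin on the work surface. World frame = base frame: x ahead of the robot, y to its left, z up, the work surface at z = 0. Lengths are in mm, angles in rad, forces in N, time in s.
With the tool pointing down it reaches from about 350 to 875 mm from the base axis. Payload 4.2 kg.
Tool frame: the origin (TCP) lies on the mounting face of the last link; the fingertips stand 173 mm ahead of it and the grasp point (between the pads) lies grip_point_offset ahead of it (grip_point_offset is the distance from the TCP to the grasp point, in mm); z points along the fingers, y is the line along which they close (so a half turn about z gives the same grasp; the last joint's range is limited). The gripper opens to 85 mm and grips with 20 to 120 N. Pads are 22 mm wide; open, the fingers measure 114 mm over their backs; the gripper's body (76 mm by 85 mm) begins 54 mm behind the grasp point. The pads swing forward as they close: fully open they stand 13 mm farther back than shut.
Start: joints at [-0.949, 0.385, 0.008, 0, -1.194, -0.259], TCP at [221.823, -584.29, 404.712] pointing down, gripper open.
Joint ranges: [-3.14, 3.14], [-1.21, 2.06], [-1.07, 1.41], [-3.16, 2.05], [-2.99, -0.16], [-3.1, 3.1]. Speed limits (rad/s): [2.79, 2.79, 3.14, 3.14, 3.14, 3.14].

### API

Orientations are given as a unit quaternion [x, y, z, w].
In Python, from bench import read_state, get_image, job_done, recognise, place_of, grip_point_offset gives the robot as it stands. The module is installed in compiled form; this text tells all that it offers.
- The arm moves only by the tool carry_out, never from a script. Its arguments are lists of equal length, an entry for each row: "slide": the shift along the tool's x, y, z in m, a list of three; "roll": the turn about the tool's z in degrees; "claw": the finger opening in m, from 0 to 0.0854. A call has 1 to 8 rows; each row is the pose to reach, as a shift and turn from the pose commanded when the call began, along the tool's axes at that moment; what a row does not reach only later rows make up. A row lasts 1/8 s, in which the tool goes at most 62.5 mm and 10.7 degrees, less where a joint would pass 70% of its speed; a pose out of reach is approached as far as the arm can. A call with a gripper value outside its range is refused whole. The fingers move at their own pace and stop on an object; the grip force is fixed at half the most. Time passes only in rows, so rows that repeat a pose let the fingers close. It gives the time, the measured TCP pose, the force, the opening and the grip force at its end, in the units of the state.
- read_state(): the state, without advancing time (a new reading comes with each control period).
- get_image(name): name is "scene" or "top" or "wrist"; returns a dict with "img" (480x640x3 uint8, red, green, blue), "z_map" (480x640 float32, mm along the optical axis (not along the pixel's ray), 0 where there is no reading), "mtx" (3x3 intrinsics, pixels), "world_from_camera" (4x4, takes a point from camera to world coordinates); the wrist camera has in their place "T_tool_cam" (4x4, takes a point from camera to tool coordinates, whose origin is the TCP and whose axes are the flange's). Camera axes: x right, y up, looking along -z (the intrinsics and any distortion apply to the point x, -y, -z); pixel columns grow to the right and rows downward; lengths in mm; the calibration is good to about 2 mm. A picture is of the moment at which its call begins: read the wrist's pose just before it.
- job_done(): hands the job in; it is judged then, once.
Trained networks look in a picture, given as the dict that the camera call returned (one of the last four; its "shot" number tells which), for a name from the list of things; names that differ only in an ending like _2 or _b are one class to them, and where a whole thing is asked for, a point or a joint stands for the part that bears it (a point fixed in the world has none). Each returns a list of dicts, best first, with "conf" (0 to 1); they miss things now and then, are a little off and sometimes report something else, mostly with a low value. They report only what shows in the picture. A call takes as long as a camera call. They do not tell look-alikes from the thing itself.
- recognise(picture, thing): "at" ([column, row] in pixels, amid what is visible of it).
- place_of(picture, thing): "at" ([column, row] in pixels: a listed point, or the origin of a listed thing).
The state is a dict: "clock": time; "joints": joint angles; "joint_vel": joint speeds; "joint_efforts": joint torques, N m; "position": TCP position; "ee_rot": TCP orientation; "contact_force": force on the tool from outside, world axes, zero at the start; "wrist_torque": the same for the moment, N m; "gripper_width": finger opening in mm; "grasp_force": force on a finger pad.
Only numpy, scipy, OpenCV 4.12 (cv2) and the standard library are available. Lean on these libraries where they do the work, as an engineer would, in place of code of your own. Each camera call takes 0.05 s, during which the arm holds its last target. There are 200 camera calls.

### The job

Sweep the three stone chips off the grey sorting board into its catch trough with the scraper block, never touching the chips with the gripper, then stand the scraper back upright on the middle of its cork pad. Then pick up the wooden stone tray by its fin, keep it near level so that the loose agate ball stays in its pocket, bring the middle of the tray over the middle of the board about 10 cm above it, and finish there still holding the tray level and steady. Do not touch the ball and leave everything else on the table where it is.

Things in the scene. Friction and masses are not known exactly. Their poses are not given: they have to be found in the camera images.
- board: Fixed sorting board: light timber plinth with a flat grey top 180 mm (x) by 200 mm (y), 30 mm above the table, turned up to 0.3 rad. Origin: centre of the plinth's underside, at table height. Its own +x points away from the robot; a catch trough adjoins that side.
- board_mid (a point): Middle of the board's grey top surface, 30 mm above the table.
- scraper: Loose scraper block, 130 mm long (its x), 24 mm thick (its y), 62 mm tall: black rubber foot 22 mm high, brown wooden body above it 120 mm long and 20 mm thick, 140 g. Origin: centre of its underside; z up. At the start it stands upright on the cork pad, long side roughly along the pad's.
- pad: Fixed cork pad, 160 mm (x) by 70 mm (y), 4 mm thick. Origin: centre of its underside, at table height. It is either right or left of the board, the tray on the other side.
- tray: Loose wooden tray, 260 g: light slab 150 mm (x) by 70 mm (y), 8 mm thick. On its middle a dark upright fin 56 mm long (x), 14 mm thick (y), top 60 mm above the underside. At its +x end a black ring pocket, at its -x end a brass disc (16 mm high) that balances it under the fin. Origin: centre of its underside. It stands flat on the table.
- pocket (a point): Middle of the ring pocket's floor on the tray, 48 mm from the fin's middle along the tray's +x and 10 mm above the tray's underside. Pocket inner radius 20 mm, rim 4 mm above its floor, outer radius 24 mm.
- ball_center (a point): Centre of the loose orange agate ball, 28 mm diameter, 30 g, which rolls freely in the pocket.
- chip0: Loose red stone chip, 20 x 16 x 11 mm, 12 g, on the grey top, within 45 mm of the board's middle line (its y) and between 45 mm nearer and 60 mm farther than the board's middle (its x). Origin: centre of its underside.
- chip1: Loose blue stone chip, 20 x 16 x 11 mm, 12 g, on the grey top, within 45 mm of the board's middle line (its y) and between 45 mm nearer and 60 mm farther than the board's middle (its x). Origin: centre of its underside.
- chip2: Loose green stone chip, 20 x 16 x 11 mm, 12 g, on the grey top, within 45 mm of the board's middle line (its y) and between 45 mm nearer and 60 mm farther than the board's middle (its x). Origin: centre of its underside.
- ball: The agate ball itself (its origin turns with it as it rolls: use point ball_center).
- bowl: Bystander: brass bowl 110 mm across, 62 mm tall, on an orange foot, a mallet leaning in it (to 90 mm). Origin: centre of underside.
- jar: Bystander: amber glass jar, 60 mm across, 75 mm tall. Origin: centre of underside.
- cup: Bystander: white paper cup, 74 mm across, 90 mm tall. Origin: centre of underside.
- coaster: Bystander: flat wooden coaster, 70 mm across, 7 mm high. Origin: centre of underside.
- pendant_box: Bystander: blue box with a white lid, 52 x 62 mm, 38 mm tall. Origin: centre of underside.
- trough_mid (a point): Middle of the catch trough's dark floor, 4 mm above the table. The trough spans board x = 90 to 170 mm (outside) and the board's whole width; its three walls are 5 mm thick and 24 mm tall, 6 mm below the grey top. Towards the grey top it is open, with no lip.
Not all that is in view belongs to the job. Several things look just like the tray: the one meant starts nearest to the robot's base.

How it is judged:
By the outcome, as a careful person would: the job done as asked, in the order asked, and still so for the second after the job is handed in, while the arm keeps its last pose, push and grip.
It also fails if it takes over 64 s, if anything falls off the work surface, if the arm or the gripper's body presses on something with over 40 N, if the wrist force passes 120 N, or if a joint passes its speed limit or range.

## Working session

There is one attempt and no reset: what is moved stays moved. The work goes in short steps, Python scripts to look and compute and a tool call to move; the robot and the scene stay as the last step left them, time stands still between calls to the robot, and variables do not carry over. Pictures are saved under pics/ and viewed, at most 10 in all, crops included, and the job is handed in when it is done.

Besides the shell and the picture viewer there is one more tool, called after "Call:" in YAML: its name, and indented under it one key for each argument. carry_out: Moves the arm, as the interface text tells. Its arguments: {"type":"object","properties":{"slide":{"type":"array"},"roll":{"type":"array"},"claw":{"type":"array"}},"required":["slide","roll","claw"]}

```bash
mkdir -p pics; cat > h.py <<'E'
import numpy as np, cv2
from bench import *
from scipy.spatial.transform import Rotation as R
def T_of(p):
    if 'world_from_camera' in p: return np.array(p['world_from_camera'])
    s=p['_s']; T=np.eye(4); T[:3,:3]=R.from_quat(s['ee_rot']).as_matrix(); T[:3,3]=s['position']
    return T@np.array(p['T_tool_cam'])
def shot(n):
    s=read_state(); p=get_image(n); p['_s']=s; return p
def at_z(p,uv,z):
    m=np.array(p['mtx']); d=np.array([(uv[0]-m[0,2])/m[0,0],-(uv[1]-m[1,2])/m[1,1],-1.])
    T=T_of(p); r=T[:3,:3]@d; o=T[:3,3]; return o+r*(z-o[2])/r[2]
def cloud(p):
    m=np.array(p['mtx']); z=p['z_map'].astype(float); v,u=np.mgrid[0:480,0:640]
    P=np.stack([(u-m[0,2])/m[0,0]*z,-(v-m[1,2])/m[1,1]*z,-z],-1); T=T_of(p)
    W=P@T[:3,:3].T+T[:3,3]; W[z<=0]=np.nan; return W
def proj(p,X):
    m=np.array(p['mtx']); c=np.linalg.inv(T_of(p))@np.append(X,1); return m[0,0]*c[0]/-c[2]+m[0,2], m[1,1]*c[1]/c[2]+m[1,2]
def save(p,n): cv2.imwrite(f'pics/{n}.png',p['img'][:,:,::-1])
E
python3 - <<'E'
from h import *
s=read_state(); print(s); print(grip_point_offset if not callable(grip_point_offset) else grip_point_offset())
p=shot('top'); save(p,'top0'); q=shot('scene'); save(q,'scene0'); print([k for k in p]); print(T_of(p).round(2))
Z=dict(board=0,board_mid=30,scraper=4,pad=0,tray=0,pocket=10,ball_center=24,chip0=30,chip1=30,chip2=30,bowl=0,jar=0,cup=0,coaster=0,pendant_box=0,trough_mid=4)
for k,z in Z.items():
    for c in (p,q):
        print(k,[(round(r['conf'],2),np.round(r['at']).tolist(),at_z(c,r['at'],z)[:2].round().tolist()) for r in place_of(c,k)[:4]])
E
```

```text
{'clock': 0.0, 'joints': array([-9.49377712e-01,  3.85569794e-01,  6.60236670e-03, -5.28660041e-04,
       -1.19399183e+00, -2.58599615e-01]), 'joint_vel': array([-0.00014325, -0.00077112,  0.00114508,  0.00090708, -0.00181729,
        0.00017944]), 'joint_efforts': array([-4.70505202e-04, -3.92289126e+01,  1.88393748e+01,  4.18629795e+00,
       -4.84386866e-03,  1.21503942e-05]), 'position': array([ 221.77977057, -584.10168296,  403.59958535]), 'ee_rot': array([-1.80320085e-01,  9.83607359e-01,  1.08310096e-03, -2.38368876e-04]), 'contact_force': array([-0.36472422, -0.55079939,  0.25391845]), 'wrist_torque': array([-0.00267845, -0.03652476, -0.00842454]), 'grasp_force': 0.0, 'gripper_width': 85.25926561719979}
154.70000000000002
['img', 'z_map', 'mtx', 'world_from_camera', 'shot', '_s']
[[ 3.00000e-02  1.00000e+00 -9.00000e-02  4.93260e+02]
 [-1.00000e+00  3.00000e-02  1.00000e-02 -7.09000e+00]
 [ 1.00000e-02  9.00000e-02  1.00000e+00  1.34502e+03]
 [ 0.00000e+00  0.00000e+00  0.00000e+00  1.00000e+00]]
board [(0.7, [304.0, 274.0], [539.0, 35.0])]
board [(0.92, [290.0, 225.0], [53
[... 2230 characters left out ...]
7.0, 346.0])]
jar [(0.93, [450.0, 235.0], [658.0, -359.0])]
jar [(0.79, [244.0, 366.0], [662.0, -360.0])]
cup [(0.9, [242.0, 192.0], [758.0, 211.0])]
cup [(0.56, [398.0, 214.0], [756.0, 207.0]), (0.33, [387.0, 140.0], [603.0, 460.0]), (0.21, [289.0, 218.0], [520.0, 47.0])]
coaster [(0.69, [147.0, 245.0], [604.0, 462.0]), (0.42, [314.0, 229.0], [662.0, 11.0])]
coaster [(0.54, [386.0, 142.0], [603.0, 452.0])]
pendant_box [(0.69, [404.0, 194.0], [768.0, -234.0])]
pendant_box [(0.91, [318.0, 334.0], [758.0, -213.0])]
trough_mid [(0.91, [313.0, 231.0], [657.0, 14.0]), (0.19, [446.0, 292.0], [501.0, -349.0])]
trough_mid [(0.58, [331.0, 243.0], [657.0, 25.0]), (0.56, [277.0, 207.0], [473.0, 60.0])]
```

View pics/top0.png

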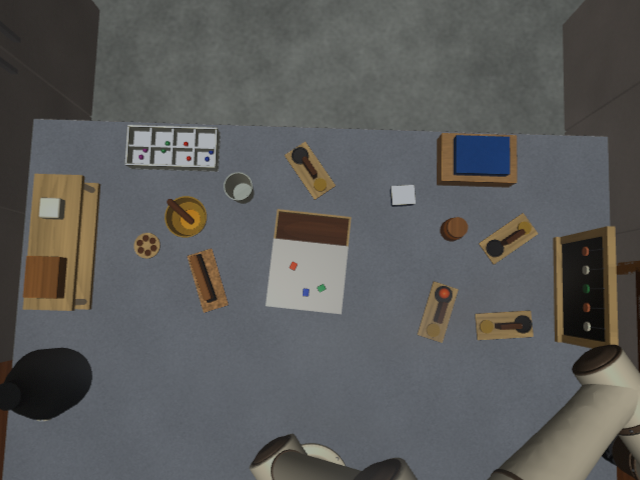

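```bash
python3 - <<'E'
from h import *
p=shot('top'); W=cloud(p); I=p['img']; hsv=cv2.cvtColor(I,cv2.COLOR_RGB2HSV)
def rect(name,m):
    P=W[m]; P=P[np.isfinite(P).all(1)]; print(name,len(P),'z',np.percentile(P[:,2],[5,50,95]).round(),cv2.minAreaRect(P[:,:2].astype(np.float32)))
def near(c,r): return np.hypot(W[...,0]-c[0],W[...,1]-c[1])<r
z=W[...,2]
g=near((540,26),170)&(z>26)&(z<34); rect('board',g)
rect('scr top',near((525,297),90)&(z>48)); rect('pad',near((520,298),110)&(z<30)&(z>1.5))
t=near((459,-318),100); rect('tray',t&(z>4)&(z<14)); rect('fin',t&(z>45))
s=(hsv[...,1]>110)&near((540,26),120)
n,l,st,c=cv2.connectedComponentsWithStats(s.astype(np.uint8))
for i in range(1,n):
    if st[i,4]>6: print(st[i],c[i].round(1),np.median(I[l==i],0),at_z(p,c[i],41)[:2].round())
E
```

```text
board 4377 z [27. 30. 33.] ((573.3193969726562, 21.77674102783203), (199.91558837890625, 258.9344787597656), 85.61117553710938)
scr top 416 z [53. 65. 69.] ((519.7457275390625, 297.9512634277344), (118.76370239257812, 21.450572967529297), 21.691001892089844)
pad 1698 z [ 2.  4. 21.] ((521.4207153320312, 298.8381652832031), (216.05792236328125, 214.49807739257812), 51.178382873535156)
tray 1123 z [ 4.  8. 13.] ((460.0745544433594, -318.947021484375), (194.3232879638672, 186.3836669921875), 54.356834411621094)
fin 138 z [49. 59. 64.] ((449.4553527832031, -325.821044921875), (14.871197700500488, 55.13671112060547), 73.63724517822266)
[283 230  56  14 437] [311.4 236.2] [65. 45. 34.] [638.  17.]
[290 262   7   8  38] [292.9 265.7] [173.  75.  52.] [559.  63.]
[318 285   7   6  28] [321.  287.6] [ 63.  134.5  87.5] [504. -13.]
[303 289   6   7  37] [305.3 291.9] [ 62.  80. 150.] [491.  28.]
```

The top view shows the right tray (nearest the base, with the red-orange ball) at about (438,312). The board is at (308,275) with chips at (293,266), (321,288) and (305,292), and the scraper on its pad is at (207,280). The tray look-alikes have no ball.

```bash
cat >> h.py <<'E'
def yaw():
    M=R.from_quat(read_state()['ee_rot']).as_matrix(); return np.degrees(np.arctan2(M[1,0],M[0,0]))
def go(x,y,z,yw=None):
    s=read_state(); M=R.from_quat(s['ee_rot']).as_matrix()
    d=M.T@(np.array([x,y,z])-s['position']); r=0 if yw is None else -((yw-yaw()+180)%360-180)
    print('slide',(d/1000).round(4).tolist(),'roll',round(r,2),'dist',np.linalg.norm(d).round())
E
python3 - <<'E'
from h import *
go(520,298,330,201.7)
p=shot('wrist'); print(np.array(p['T_tool_cam']).round(2), p['mtx'])
E
```

```text
slide [-0.5919, 0.719, 0.0747] roll -0.91 dist 934.0
[[-0.    0.95  0.31 80.68]
 [ 1.    0.    0.   -1.09]
 [-0.    0.31 -0.95 30.29]
 [ 0.    0.    0.    1.  ]] [[334.21355826   0.         325.64717924]
 [  0.         334.21355826 239.1399164 ]
 [  0.           0.           1.        ]]
```

Call:
carry_out:
  slide:
    - [-0.04,0.048,0]
    - [-0.08,0.096,0]
    - [-0.12,0.144,0]
    - [-0.16,0.192,0]
    - [-0.2,0.24,0]
    - [-0.24,0.288,0]
    - [-0.28,0.336,0]
    - [-0.32,0.384,0]
  roll: [0,0,0,0,0,0,0,-0.9]
  claw: [0.085,0.085,0.085,0.085,0.085,0.085,0.085,0.085]

```text
clock: 2.8
position: [384.8, -109.8, 405.3]
ee_rot: [-0.188, 0.982, -0.0, 0.001]
contact_force: [1.9, -1.3, 0.0]
gripper_width: 84.9
grasp_force: 0.0
```

```bash
python3 - <<'E'
from h import *
go(520,298,330,201.7); s=read_state(); print(s['position'],s['joints'].round(2),yaw())
E
```

```text
slide [-0.2764, 0.3288, 0.0756] roll 0.02 dist 436.0
[ 384.79781561 -109.78455572  405.31570472] [ 0.13 -0.01 -0.5   0.   -1.09 -1.32] -158.27631368256036
```

Call:
carry_out:
  slide:
    - [-0.04,0.047,0.01]
    - [-0.08,0.094,0.02]
    - [-0.12,0.141,0.03]
    - [-0.16,0.188,0.045]
    - [-0.2,0.235,0.055]
    - [-0.24,0.282,0.065]
    - [-0.2765,0.329,0.0756]
    - [-0.2765,0.329,0.0756]
  roll: [0,0,0,0,0,0,0,0]
  claw: [0.085,0.085,0.085,0.085,0.085,0.085,0.085,0.085]

```text
clock: 3.8
position: [520.7, 299.8, 327.1]
ee_rot: [-0.19, 0.982, -0.0, -0.001]
contact_force: [0.1, -0.8, 0.3]
gripper_width: 85.2
grasp_force: 0.0
```

```bash
python3 - <<'E'
from h import *
p=shot('wrist'); s=p['_s']; print(s['clock'],s['position'],yaw()); W=cloud(p); z=W[...,2]; save(p,'w1')
def near(c,r): return np.hypot(W[...,0]-c[0],W[...,1]-c[1])<r
def rect(n,m):
    P=W[m]; print(n,len(P),np.median(P[:,2]).round(1),cv2.minAreaRect(P[:,:2].astype(np.float32)),P[:,:2].mean(0))
m=(near((520,298),85)&(z>55)&(z<75)).astype(np.uint8); m=cv2.morphologyEx(m,cv2.MORPH_OPEN,np.ones((3,3)))>0; rect('scr',m)
m=(near((520,298),100)&(z>2)&(z<8)).astype(np.uint8); m=cv2.morphologyEx(m,cv2.MORPH_OPEN,np.ones((5,5)))>0; rect('pad',m)
for k,zz in (('scraper',4),('pad',0)): print(k,[(round(r['conf'],2),r['at'],at_z(p,r['at'],zz)[:2].round(1)) for r in place_of(p,k)[:2]])
E
```

```text
3.8 [520.65123307 299.82441625 327.06680182] -158.19281271758408
scr 4147 66.3 ((521.4725341796875, 299.10150146484375), (119.35067749023438, 20.027175903320312), 21.892486572265625) [516.54036452 297.11998798]
pad 9167 4.6 ((517.452392578125, 293.2380676269531), (160.50909423828125, 69.98133850097656), 19.1280517578125) [505.93159546 287.10037386]
scraper [(0.93, [326.2, 223.7], array([522. , 299.4]))]
pad [(0.58, [324.6, 215.8], array([516.6, 295.7]))]
```

View pics/w1.png

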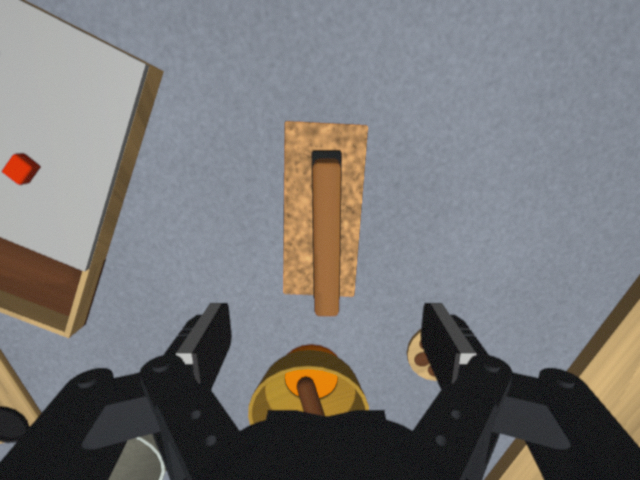

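The wrist view shows the scraper (326,232) upright on its pad (323,210), lined up between the fingers (about 215 and 440), with the bowl below at (310,390).

```bash
python3 - <<'E'
from h import *
go(521.5,299.1,205,201.9)
E
```

```text
slide [-0.0028, 0.0025, 0.124] roll -0.21 dist 124.0
```

Call:
carry_out:
  slide:
    - [-0.0005,0,0.04]
    - [-0.0005,0,0.08]
    - [-0.0005,0,0.11]
    - [-0.0005,0,0.122]
    - [-0.0005,0,0.122]
    - [-0.0005,0,0.122]
    - [-0.0005,0,0.122]
    - [-0.0005,0,0.122]
  roll: [0,0,0,0,0,0,0,0]
  claw: [0.085,0.085,0.085,0.085,0.0,0.0,0.0,0.0]

```text
clock: 4.95
position: [520.7, 296.6, 208.1]
ee_rot: [-0.188, 0.982, 0.001, 0.001]
contact_force: [0.1, 0.9, 3.0]
gripper_width: 19.0
grasp_force: 62.5
```

```bash
python3 - <<'E'
from h import *
s=read_state();print(s['position'],yaw(),s['contact_force'],s['gripper_width'],s['grasp_force'])
E
```

```text
[520.69113464 296.59266142 208.11002894] -158.30005177512436 [0.07603833 0.89488494 3.03395662] 18.983836336768757 62.50049114227295
```

```bash
python3 - <<'E'
from h import *
go(457.6,30.6,290,265.4)
E
```

```text
slide [0.1568, -0.2238, -0.0823] roll -63.7 dist 285.0
```

Call:
carry_out:
  slide:
    - [0,0,-0.04]
    - [0.026,-0.037,-0.0823]
    - [0.052,-0.074,-0.0823]
    - [0.078,-0.111,-0.0823]
    - [0.104,-0.149,-0.0823]
    - [0.13,-0.186,-0.0823]
    - [0.1568,-0.2238,-0.0823]
    - [0.1568,-0.2238,-0.0823]
  roll: [0,-10.6,-21.2,-31.8,-42.4,-53,-63.7,-63.7]
  claw: [0.0,0.0,0.0,0.0,0.0,0.0,0.0,0.0]

```text
clock: 5.95
position: [456.0, 28.0, 289.3]
ee_rot: [-0.677, 0.736, 0.0, -0.001]
contact_force: [0.0, 0.0, -2.0]
gripper_width: 18.7
grasp_force: 61.8
```

```bash
python3 - <<'E'
from h import *
p=shot('wrist'); s=p['_s']; print(s['clock'],s['position'],yaw(),s['gripper_width']); save(p,'w2')
W=cloud(p); z=W[...,2]; B=np.array([533.4,24.8]); a=np.radians(-4.4); u=np.array([np.cos(a),np.sin(a)]); v=np.array([-u[1],u[0]])
loc=lambda q:((np.asarray(q)[...,:2]-B)@np.c_[u,v])
L=loc(W); m=(abs(z-30)<4)&(L[...,0]>-120)&(L[...,0]<130)&(abs(L[...,1])<130)
P=W[m][:,:2].astype(np.float32); print(cv2.minAreaRect(P), len(P)); 
for n,q in zip(('lo','hi'),(1,99)): print(n,np.percentile(L[m],q,axis=0))
hsv=cv2.cvtColor(p['img'],cv2.COLOR_RGB2HSV); sat=((hsv[...,1]>130)&(z>33)&(z<48)&(abs(L)<110).all(-1)).astype(np.uint8)
n,l,st,c=cv2.connectedComponentsWithStats(sat)
for i in range(1,n):
    if st[i,4]>20: Q=L[l==i]; print(np.median(p['img'][l==i],0),Q.min(0).round(),Q.max(0).round())
go(*(B-75*u),236,265.6)
E
```

```text
5.95 [455.97466135  28.02801234 289.28151302] -94.78411342998685 18.6664704615563
((552.1593017578125, 24.28295135498047), (201.08392333984375, 214.2561492919922), 85.94104766845703) 50996
lo [-82.60279418 -98.05874227]
hi [90.66198058 92.56859716]
[ 55. 156.  96.] [-37. -51.] [-17. -30.]
[ 50.  77. 176.] [-51.  -9.] [-32.   6.]
[209.  53.  10.] [13. 29.] [35. 48.]
slide [-0.0014, -0.0016, 0.0536] roll -0.38 dist 54.0
```

View pics/w2.png

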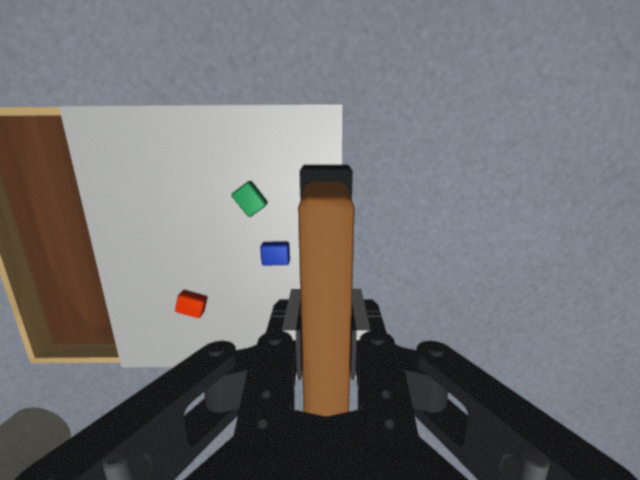

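The wrist view shows the held scraper (326,290) at the near edge of the grey top. All three chips lie ahead of it and within its length: green (249,199), blue (275,253), red (191,304).

Call:
carry_out:
  slide:
    - [-0.001,-0.001,0.03]
    - [-0.001,-0.001,0.051]
    - [-0.001,-0.001,0.0535]
    - [-0.001,-0.012,0.0535]
    - [-0.001,-0.028,0.0535]
    - [-0.001,-0.044,0.0535]
    - [-0.001,-0.06,0.0535]
    - [-0.001,-0.076,0.0535]
  roll: [0,-0.4,-0.4,-0.4,-0.4,-0.4,-0.4,-0.4]
  claw: [0.0,0.0,0.0,0.0,0.0,0.0,0.0,0.0]

```text
clock: 7.0
position: [535.1, 25.6, 237.2]
ee_rot: [-0.681, 0.733, -0.001, 0.001]
contact_force: [-0.3, -0.3, -1.9]
gripper_width: 19.2
grasp_force: 61.8
```

Call:
carry_out:
  slide:
    - [0,-0.014,0.001]
    - [0,-0.03,0.001]
    - [0,-0.045,0.001]
    - [0,-0.06,0.001]
    - [0,-0.073,0.001]
    - [0,-0.085,0.001]
    - [0,-0.095,0.001]
    - [0,-0.096,0.001]
  roll: [0,0,0,0,0,0,0,0]
  claw: [0.0,0.0,0.0,0.0,0.0,0.0,0.0,0.0]

```text
clock: 8.0
position: [629.7, 18.3, 234.8]
ee_rot: [-0.681, 0.733, -0.0, 0.0]
contact_force: [0.2, -0.4, -2.4]
gripper_width: 19.3
grasp_force: 61.8
```

```bash
python3 - <<'E'
from h import *
p=shot('scene'); s=p['_s']; print(s['position'],yaw(),s['contact_force']); q=shot('wrist')
cv2.imwrite('pics/c3.png',np.hstack([cv2.resize(p['img'][170:290,240:400],(400,300)),cv2.resize(q['img'],(400,300))])[:,:,::-1])
go(s['position'][0]-20,s['position'][1]+1.5,310)
E
```

```text
[629.70904081  18.27159964 234.82147361] -94.22695480069245 [ 0.23332169 -0.40683876 -2.38666358]
slide [-0.0001, 0.0194, -0.0752] roll 0 dist 78.0
```

View pics/c3.png

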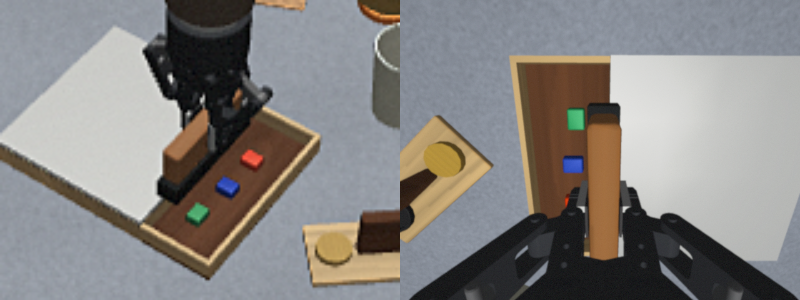

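All three chips lie in the trough, at (197,213), (228,186) and (252,159) in the left crop. Next the scraper goes back to its pad.

```bash
python3 - <<'E'
from h import *
go(515.9,292.6,290,199.1)
E
```

```text
slide [-0.2653, 0.133, -0.0552] roll 66.68 dist 302.0
```

Call:
carry_out:
  slide:
    - [0,0.0,-0.05]
    - [-0.03,0.02,-0.085]
    - [-0.08,0.04,-0.085]
    - [-0.13,0.065,-0.085]
    - [-0.18,0.09,-0.085]
    - [-0.23,0.115,-0.085]
    - [-0.2653,0.133,-0.07]
    - [-0.2653,0.133,-0.0552]
  roll: [0,10,20,30,40,50,60,66.7]
  claw: [0.0,0.0,0.0,0.0,0.0,0.0,0.0,0.0]

```text
clock: 9.1
position: [514.3, 295.1, 290.1]
ee_rot: [-0.166, 0.986, 0.0, 0.0]
contact_force: [0.4, -0.8, -1.8]
gripper_width: 19.3
grasp_force: 61.8
```

Call:
carry_out:
  slide:
    - [0,0,0]
    - [0,0,0]
  roll: [0,0]
  claw: [0,0]

```text
clock: 9.35
position: [516.1, 292.3, 290.7]
ee_rot: [-0.167, 0.986, 0.0, 0.0]
contact_force: [1.1, -0.6, -1.3]
gripper_width: 19.2
grasp_force: 61.8
```

```bash
python3 - <<'E'
from h import *
p=shot('wrist'); s=p['_s']; print(s['clock'],s['position'],yaw(),s['gripper_width']); save(p,'w4')
W=cloud(p); z=W[...,2]; X,Y=W[...,0]-517,W[...,1]-293
def rect(n,m):
    m=cv2.morphologyEx(m.astype(np.uint8),cv2.MORPH_OPEN,np.ones((5,5)))>0; P=W[m]; print(n,len(P),np.median(P[:,2]).round(1),cv2.minAreaRect(P[:,:2].astype(np.float32)))
rect('pad',(np.hypot(X,Y)<100)&(z>2)&(z<8)); t=s['position'][2]-204+62; rect('scr',(np.hypot(X,Y)<90)&(abs(z-t)<6))
P=W[(np.hypot(X,Y)<90)&(z>t-15)&(z<t+4)]; d=np.array([np.cos(np.radians(19.1)),np.sin(np.radians(19.1))]); print(np.percentile((P[:,:2]-[517.5,293.2])@d,[0.5,50,99.5]))
go(515.9,292.6,208,199.1)
E
```

```text
9.35 [516.09523086 292.3409305  290.72399736] -160.8734095215668 19.190107536290036
pad 7323 4.5 ((506.7594909667969, 289.5384826660156), (137.77967834472656, 69.9869155883789), 19.055025100708008)
scr 11975 148.9 ((506.948974609375, 286.6542053222656), (94.78736877441406, 44.62640380859375), 34.56011962890625)
[-59.97480721 -16.72897562  32.46676473]
slide [0.0003, 0.0004, 0.083] roll 0.03 dist 83.0
```

View pics/w4.png

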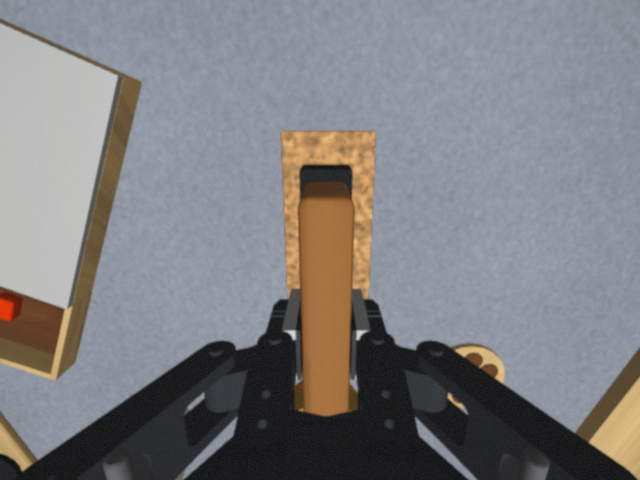

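The scraper is centred over the pad (320,215), so I lower it.

Call:
carry_out:
  slide:
    - [0,0,0.04]
    - [0,0,0.065]
    - [0,0,0.076]
    - [0,0,0.079]
    - [0,0,0.081]
    - [0,0,0.0815]
    - [0,0,0.082]
    - [0,0,0.082]
  roll: [0,0,0,0,0,0,0,0]
  claw: [0,0,0,0,0,0,0,0]

```text
clock: 10.4
position: [516.0, 292.7, 208.4]
ee_rot: [-0.166, 0.986, 0.0, 0.0]
contact_force: [0.1, 0.3, -2.1]
gripper_width: 18.9
grasp_force: 61.8
```

Call:
carry_out:
  slide:
    - [0,0,0.0005]
    - [0,0,0.001]
    - [0,0,0.0015]
    - [0,0,0.002]
    - [0,0,0.002]
  roll: [0,0,0,0,0]
  claw: [0,0,0,0,0]

```text
clock: 11.02
position: [515.9, 292.7, 208.1]
ee_rot: [-0.166, 0.986, 0.0, 0.0]
contact_force: [-5.2, -1.4, 9.8]
gripper_width: 19.3
grasp_force: 63.6
```

Call:
carry_out:
  slide:
    - [0,0,-0.0005]
    - [0,0,-0.0005]
    - [0,0,-0.0005]
    - [0,0,-0.0005]
    - [0,0,-0.03]
    - [0,0,-0.08]
    - [0,0,-0.14]
    - [0,0,-0.195]
  roll: [0,0,0,0,0,0,0,0]
  claw: [0,0.085,0.085,0.085,0.085,0.085,0.085,0.085]

```text
clock: 12.02
position: [515.9, 292.5, 403.1]
ee_rot: [-0.166, 0.986, 0.0, 0.0]
contact_force: [0.6, 0.1, -0.8]
gripper_width: 84.8
grasp_force: 0.0
```

```bash
python3 - <<'E'
from h import *
p=shot('wrist'); s=p['_s']; print(s['clock'],s['position'],s['gripper_width'])
W=cloud(p); z=W[...,2]; X,Y=W[...,0]-517,W[...,1]-293
def rect(n,m):
    m=cv2.morphologyEx(m.astype(np.uint8),cv2.MORPH_OPEN,np.ones((3,3)))>0; P=W[m]; print(n,len(P),np.median(P[:,2]).round(1),cv2.minAreaRect(P[:,:2].astype(np.float32)))
rect('scr',(np.hypot(X,Y)<85)&(z>55)&(z<75)); rect('pad',(np.hypot(X,Y)<100)&(z>2)&(z<8))
go(400,60,404,180); go(450,-326,340,163.6);go(450,-326,340,343.6);print(s['joints'])
E
```

```text
12.025 [515.89529237 292.5088176  403.10178235] 84.81170219309662
scr 2533 66.3 ((517.6126098632812, 291.8974304199219), (119.07940673828125, 19.947370529174805), 19.306583404541016)
pad 5838 4.6 ((517.5718994140625, 293.1700439453125), (159.1917724609375, 69.98070526123047), 19.095989227294922)
slide [0.1874, -0.1817, 0.0046] roll 19.18 dist 261.0
slide [0.268, -0.5629, 0.0661] roll 35.58 dist 627.0
slide [0.268, -0.5629, 0.0661] roll -144.42 dist 627.0
[ 7.88660309e-01  3.31504209e-01 -7.65228594e-02  1.92729670e-04
 -1.16221109e+00 -2.02635139e+00]
```

Call:
carry_out:
  slide:
    - [0.025,-0.052,0]
    - [0.05,-0.105,0]
    - [0.075,-0.158,0]
    - [0.1,-0.21,0]
    - [0.125,-0.263,0]
    - [0.15,-0.315,0]
    - [0.175,-0.368,0]
    - [0.2,-0.42,0]
  roll: [4,8,12,16,20,24,28,32]
  claw: [0.085,0.085,0.085,0.085,0.085,0.085,0.085,0.085]

```text
clock: 13.08
position: [463.8, -171.5, 401.0]
ee_rot: [0.113, 0.994, -0.0, 0.0]
contact_force: [1.3, -0.1, -1.1]
gripper_width: 85.1
grasp_force: 0.0
```

```bash
python3 - <<'E'
from h import *
go(450,-326,340,163.6)
E
```

```text
slide [-0.0214, -0.1536, 0.061] roll 3.37 dist 167.0
```

Call:
carry_out:
  slide:
    - [-0.007,-0.05,0.02]
    - [-0.014,-0.1,0.04]
    - [-0.0214,-0.148,0.061]
    - [-0.0214,-0.1536,0.061]
    - [-0.0214,-0.1536,0.061]
  roll: [1,2,3,3.4,3.4]
  claw: [0.085,0.085,0.085,0.085,0.085]

```text
clock: 13.7
position: [450.7, -324.5, 339.8]
ee_rot: [0.142, 0.99, 0.0, -0.0]
contact_force: [-0.2, -0.3, 0.5]
gripper_width: 84.8
grasp_force: 0.0
```

```bash
python3 - <<'E'
from h import *
p=shot('wrist'); s=p['_s']; print(s['clock'],s['position'],yaw()); save(p,'w5')
W=cloud(p); z=W[...,2]; X,Y=W[...,0]-455,W[...,1]+324
def rect(n,m):
    m=cv2.morphologyEx(m.astype(np.uint8),cv2.MORPH_OPEN,np.ones((3,3)))>0; P=W[m]; print(n,len(P),np.median(P[:,2]).round(1),cv2.minAreaRect(P[:,:2].astype(np.float32)))
rect('fin',(np.hypot(X,Y)<50)&(z>53)&(z<68)); rect('slab',(np.hypot(X,Y)<100)&(z>4)&(z<12))
for k,zz in (('tray',0),('pocket',10),('ball_center',24)): print(k,[(round(r['conf'],2),r['at'],at_z(p,r['at'],zz)[:2].round(1)) for r in place_of(p,k)[:2]])
E
```

```text
13.7 [ 450.73610363 -324.45868564  339.8231359 ] 163.7090385550054
fin 1177 60.3 ((450.09515380859375, -326.6258544921875), (13.910286903381348, 55.35736846923828), 73.17757415771484)
slab 7916 8.6 ((450.5857238769531, -326.6388244628906), (70.21038818359375, 148.96444702148438), 73.4844970703125)
tray [(0.91, [217.0, 419.6], array([ 652.1, -519.1])), (0.9, [324.3, 217.7], array([ 450.9, -326.7]))]
pocket [(0.89, [239.8, 402.2], array([ 627., -478.])), (0.69, [94.5, 260.1], array([ 426.3, -550.4]))]
ball_center [(0.89, [325.3, 278.0], array([ 501. , -340.4]))]
```

View pics/w5.png

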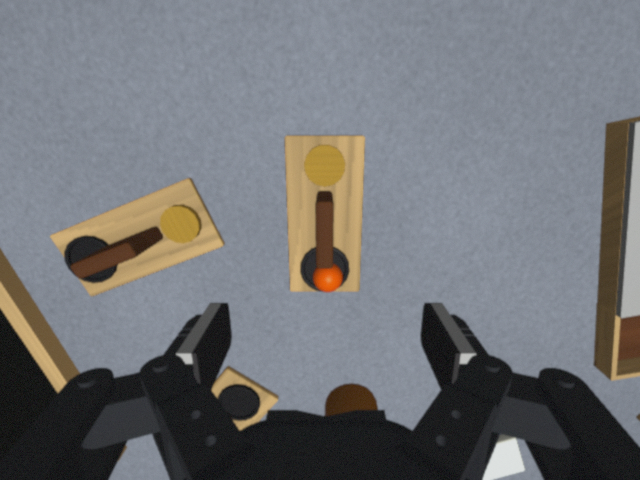

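The wrist view shows the tray under the gripper, with the fin at (324,232), the ball in its pocket at (328,278) and the brass disc at (324,165). Next I descend and grip.

```bash
python3 - <<'E'
from h import *
go(450.4,-326.6,191,163.4)
E
```

```text
slide [0.0, -0.0035, 0.1499] roll 0.39 dist 150.0
```

Call:
carry_out:
  slide:
    - [0,-0.001,0.05]
    - [0,-0.001,0.1]
    - [0,-0.001,0.13]
    - [0,-0.001,0.14]
    - [0,-0.001,0.145]
    - [0,-0.001,0.148]
    - [0,-0.001,0.149]
    - [0,-0.001,0.149]
  roll: [0.3,0.3,0.3,0.3,0.3,0.3,0.3,0.3]
  claw: [0.085,0.085,0.085,0.085,0.085,0.06,0.04,0.03]

```text
clock: 14.9
position: [450.7, -325.2, 191.8]
ee_rot: [0.144, 0.99, -0.0, 0.001]
contact_force: [-0.2, -0.0, -0.7]
gripper_width: 31.6
grasp_force: 0.0
```

```bash
python3 - <<'E'
from h import *
go(450.4,-326.6,191,163.4); print(read_state()['contact_force'],read_state()['gripper_width'])
E
```

```text
slide [-0.0001, -0.0014, 0.0008] roll -0.01 dist 2.0
[-0.15497731 -0.04332869 -0.70105836] 31.55894298182077
```

Call:
carry_out:
  slide:
    - [0,-0.001,0]
    - [0,-0.001,0]
    - [0,-0.001,0]
    - [0,-0.001,0]
    - [0,-0.001,0]
    - [0,-0.001,0]
    - [0,-0.001,0]
    - [0,-0.001,0]
  roll: [0,0,0,0,0,0,0,0]
  claw: [0.028,0.025,0.022,0.019,0.016,0.013,0.0,0.0]

```text
clock: 15.9
position: [450.3, -326.0, 191.2]
ee_rot: [0.144, 0.99, -0.0, 0.0]
contact_force: [0.9, 0.3, -0.0]
gripper_width: 13.6
grasp_force: 58.6
```

Call:
carry_out:
  slide:
    - [0,0,-0.001]
    - [0,0,-0.003]
    - [0,0,-0.007]
    - [0,0,-0.012]
    - [0,0,-0.017]
    - [0,0,-0.021]
    - [0,0,-0.024]
    - [0,0,-0.025]
  roll: [0,0,0,0,0,0,0,0]
  claw: [0,0,0,0,0,0,0,0]

```text
clock: 16.9
position: [450.3, -326.1, 216.4]
ee_rot: [0.144, 0.99, -0.0, 0.0]
contact_force: [-0.7, -0.2, -2.7]
gripper_width: 13.4
grasp_force: 58.3
```

```bash
cat > tray.py <<'E'
from h import *
import sys
p=shot('wrist'); s=p['_s']; print(s['clock'],s['position'].round(1),yaw(),s['gripper_width'],s['contact_force'].round(1),s['wrist_torque'].round(3))
save(p,sys.argv[1]); W=cloud(p); X=(W.reshape(-1,3)-s['position'])@R.from_quat(s['ee_rot']).as_matrix()
m=(abs(X[:,1])<33)&(X[:,2]>174)&(X[:,2]<200)&(X[:,0]<72)&(X[:,0]>10)
Q=X[m]; Q=Q[abs(Q[:,2]-np.median(Q[:,2]))<5]; A=np.c_[Q[:,:2],np.ones(len(Q))]; c=np.linalg.lstsq(A,Q[:,2],rcond=None)[0]; print('slope deg',np.degrees(c[:2]).round(2),c[2].round(1),len(Q))
print('ball',[(round(r['conf'],2),np.round(r['at'])) for r in place_of(p,'ball_center')[:2]])
go(533.4,24.8,321)
E
python3 tray.py w6
```

```text
16.9 [ 450.3 -326.1  216.4] 163.38373089223074 13.36002283132345 [-0.7 -0.2 -2.7] [0.034 0.022 0.026]
slope deg [ 0.03 -0.01] 182.6 12157
ball [(0.6, array([335., 399.]))]
slide [0.0206, 0.36, -0.1048] roll 0 dist 376.0
```

View pics/w6.png

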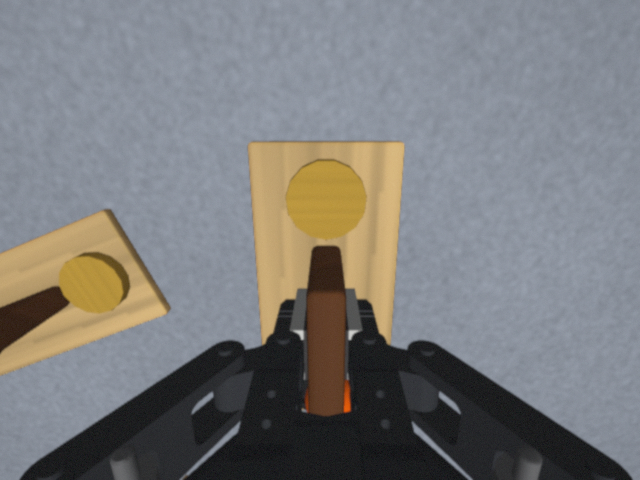

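The tray is lifted and level, with the ball (orange at about (335,399)) still in the pocket behind the fin. I carry on with a gentle, smooth motion.

Call:
carry_out:
  slide:
    - [0,0,-0.004]
    - [0,0,-0.012]
    - [0,0,-0.024]
    - [0,0,-0.04]
    - [0,0,-0.058]
    - [0,0,-0.076]
    - [0,0,-0.091]
    - [0,0,-0.1]
  roll: [0,0,0,0,0,0,0,0]
  claw: [0,0,0,0,0,0,0,0]

```text
clock: 18.0
position: [450.3, -326.1, 317.6]
ee_rot: [0.144, 0.99, -0.0, 0.001]
contact_force: [0.0, 0.1, -3.3]
gripper_width: 13.4
grasp_force: 58.3
```

Call:
carry_out:
  slide:
    - [0.0001,0.002,-0.003]
    - [0.0004,0.007,-0.005]
    - [0.0009,0.015,-0.005]
    - [0.0015,0.026,-0.005]
    - [0.0023,0.04,-0.005]
    - [0.0033,0.057,-0.005]
    - [0.0043,0.076,-0.005]
    - [0.0055,0.096,-0.005]
  roll: [0,0,0,0,0,0,0,0]
  claw: [0,0,0,0,0,0,0,0]

```text
clock: 19.0
position: [472.7, -231.0, 321.2]
ee_rot: [0.144, 0.99, 0.0, 0.0]
contact_force: [-0.0, -0.1, -2.4]
gripper_width: 12.9
grasp_force: 58.4
```

Call:
carry_out:
  slide:
    - [0.0011,0.02,0]
    - [0.0023,0.04,0]
    - [0.0034,0.06,0]
    - [0.0046,0.08,0]
    - [0.0057,0.1,0]
    - [0.0069,0.12,0]
    - [0.008,0.14,0]
    - [0.0092,0.16,0]
  roll: [0,0,0,0,0,0,0,0]
  claw: [0,0,0,0,0,0,0,0]

```text
clock: 20.0
position: [509.4, -75.0, 321.2]
ee_rot: [0.144, 0.99, 0.0, 0.0]
contact_force: [-0.5, 0.0, -3.3]
gripper_width: 13.4
grasp_force: 58.4
```

Call:
carry_out:
  slide:
    - [0.0011,0.02,0]
    - [0.0022,0.038,0]
    - [0.0031,0.054,0]
    - [0.0039,0.068,0]
    - [0.0046,0.08,0]
    - [0.0051,0.09,0]
    - [0.0055,0.097,0]
    - [0.0058,0.102,0]
  roll: [0,0,0,0,0,0,0,0]
  claw: [0,0,0,0,0,0,0,0]

```text
clock: 21.0
position: [533.0, 23.1, 321.1]
ee_rot: [0.145, 0.99, -0.0, -0.0]
contact_force: [0.1, -0.2, -2.8]
gripper_width: 13.5
grasp_force: 58.4
```

Call:
carry_out:
  slide:
    - [0.0001,0.002,0]
    - [0.0001,0.003,0]
    - [0.0001,0.003,0]
    - [0.0001,0.003,0]
    - [0.0001,0.003,0]
  roll: [0,0,0,0,0]
  claw: [0,0,0,0,0]

```text
clock: 21.62
position: [533.7, 25.6, 321.1]
ee_rot: [0.145, 0.989, -0.0, -0.0]
contact_force: [-0.4, -0.7, -2.9]
gripper_width: 13.6
grasp_force: 58.4
```

```bash
python3 tray.py w7; python3 - <<'E'
from h import *
p=shot('scene'); save(p,'s7')
E
```

```text
21.625 [533.7  25.6 321.1] 163.37661313762095 13.625154519137011 [-0.4 -0.7 -2.9] [-0.031  0.032  0.002]
slope deg [0.01 0.02] 182.6 12160
ball [(0.72, array([329., 398.])), (0.3, array([333., 380.]))]
slide [0.0001, -0.0009, 0.0001] roll 0 dist 1.0
```

View pics/s7.png

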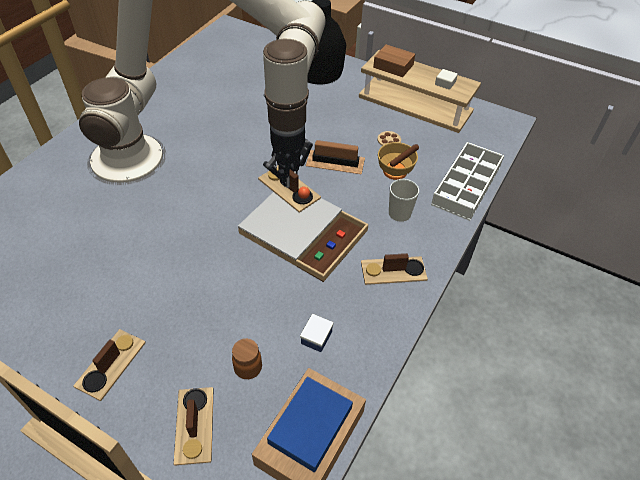

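The scene shows the tray held level above the board with the ball (304,195) in its pocket. The chips are in the trough (318-341, 234-256) and the scraper stands on its pad (336,153). I let it settle, then hand in.

Call:
carry_out:
  slide:
    - [0,0,0]
    - [0,0,0]
    - [0,0,0]
    - [0,0,0]
    - [0,0,0]
    - [0,0,0]
    - [0,0,0]
    - [0,0,0]
  roll: [0,0,0,0,0,0,0,0]
  claw: [0,0,0,0,0,0,0,0]

```text
clock: 22.78
position: [533.7, 25.7, 321.1]
ee_rot: [0.144, 0.99, -0.0, -0.0]
contact_force: [-0.1, 0.0, -2.7]
gripper_width: 13.4
grasp_force: 58.4
```

```bash
python3 -c "
from bench import *
print(job_done())"
```

```text
the job is handed in; nothing more can be done
None
```

Handed in at about 23 s of the 64 s allowed: the chips are in the trough, the scraper is upright within about 1.5 mm of its pad's middle, and the tray is held level and steady about 10 cm above the board's middle with the ball in its pocket; the hand-in gave no verdict.

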